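# Close the bench press by one turn

## Robot

A 6-joint arm with a two-finger parallel gripper is mounted at the origin on the work surface. World frame = base frame: x ahead of the robot, y to its left, z up, the work surface at z = 0. Lengths are in mm, angles in rad, forces in N, time in s.
With the tool pointing down it reaches from about 250 to 775 mm from the base axis. Payload 4 kg.
Tool frame: the origin (TCP) lies at the centre of the arm's flange, where the gripper is bolted on; the fingertips stand 173 mm ahead of it and the grasp point (between the pads) lies 155 mm ahead of it; x points along the fingers, z is the direction in which the jaws open and shut, and the axes are right-handed (so a half turn about x gives the same grasp; the last joint's range is limited). The gripper opens to 85 mm and grips with 20 to 120 N. Pads are 22 mm wide; open, the fingers measure 114 mm over their backs; the gripper's body (76 mm by 85 mm) begins 54 mm behind the grasp point. The pads swing forward as they close: fully open they stand 13 mm farther back than shut.
Start: joints at [-1.403, 0.087, 1.371, -0, 1.684, -0.103], TCP at [147.12, -529.958, 404.741] pointing down, gripper open.
Joint ranges: [-3.1, 3.1], [-0.76, 2.03], [0.27, 2.55], [-1.08, 4.22], [0.17, 2.65], [-2.57, 2.57]. Speed limits (rad/s): [2.79, 2.79, 3.14, 3.14, 3.14, 3.14].

## Interface

Orientations are given as [roll, pitch, yaw] about the fixed x, y, z axes, in that order (R = Rz(yaw) Ry(pitch) Rx(roll)).
In Python, from station import sense, read_camera, camera_params, finish_job gives the robot as it stands.
- The arm moves only by the tool apply_moves, never from a script. Its argument "commands" is a list of rows, each an object with "grip": the finger opening in cm, from 0 to 8.54; "xyz": the shift along the tool's x, y, z in cm, a list of three; "roll": the turn about the tool's x in degrees. A call has exactly 5 rows; each row is the pose to reach, as a shift and turn from the pose commanded when the call began, along the tool's axes at that moment; what a row does not reach only later rows make up. A row lasts 1/12 s, in which the tool goes at most 41.7 mm and 7.16 degrees, less where a joint would pass 70% of its speed; a pose out of reach is approached as far as the arm can. A call with a gripper value outside its range is refused whole. The fingers move at their own pace and stop on an object; "grip_force" is the grip in N (left out, the last holds). Time passes only in rows, so rows that repeat a pose let the fingers close, or fill a call up. It gives the time, the measured TCP pose, the force and the opening at its end, in the units of the state.
- sense(): the state, without advancing time (a new reading comes with each control period).
- read_camera(name): name is "side" or "top" or "wrist"; returns the picture (420x560x3 uint8, red, green, blue); there is no depth.
- camera_params(name): a dict with "fx", "fy", "cx", "cy" (pixels), "rvec" (rotation vector, rad) and "tvec" (3), from world to camera coordinates, as OpenCV has them. Camera axes: x right, y down, z forward; pixel columns grow to the right and rows downward; lengths in mm; the calibration is good to about 2 mm. A picture is of the moment at which its call begins: read the wrist's pose just before it. camera_params takes no time and is no camera call; for the wrist camera it gives the pose at the moment of the call.
- finish_job(): hands the job in, once; it reports no verdict.
The state is a dict: "clock": time; "q": joint angles; "dq": joint speeds; "tau": joint torques, N m; "position": TCP position; "eef_rot": TCP orientation; "wrist_force": force on the tool from outside, world axes, zero at the start; "torque": the same for the moment, N m; "width": finger opening in mm.
Only numpy, scipy, OpenCV 4.12 (cv2) and the standard library are available. Lean on these libraries where they do the work, as an engineer would, in place of code of your own. Each camera call takes 0.05 s, during which the arm holds its last target.

## Task

Close the small screw press on its mould: push its hand wheel round by the upright orange handle, clockwise as seen from above, through exactly one full turn, so that the handle comes back level with the red mark where it began, and do not run on past it. Only push the handle, never grip it between the fingers, and leave everything else on the bench where it stands. Finish with the fingers away from the press.

Things in the scene. Friction and masses are not known exactly. Their poses are not given: they have to be found in the camera images.
- press: The press, fixed to the bench, turned any way round: grey round base 190 mm across, three steel columns, white dial plate 200 mm across with its top 127 mm above the bench, and over it the horizontal dark steel hand wheel. Origin at the centre of the underside, on the wheel's axis; x points to the red mark.
- wheel_centre (a point): Point on the upright axis of the hand wheel, 185 mm above the bench, fixed to the press. The wheel's rim is a round bar 14 mm thick on a circle of 65 mm radius, its top 163 mm above the bench; three spokes 11 mm thick at the same height; the hub's top is 171 mm above the bench.
- crank_handle: The upright orange handle on the wheel's rim: a cylinder 22 mm in diameter and 50 mm tall, from 162 to 212 mm above the bench. Its origin is its centre, 65 mm from the wheel's axis, 187 mm above the bench. It goes round with the wheel and also spins freely about its own upright axis.
- handwheel (a joint): Angle of the hand wheel in rad: 0 with the handle at the red mark (it starts within 0.05 of that), growing clockwise seen from above; 6.283 after one full turn, back at the mark. Stops at -0.35 and 6.88. Stiff, about 3 to 4 N at the handle; it stays where it is left. One turn lowers the platen of the press by 10 mm, onto the brass mould.
- mark (a point): The red index mark, a 24 x 12 mm bar lying radially on the white dial plate, at its edge outside the wheel's rim; this point is 90 mm from the wheel's axis, 129 mm above the bench. Fixed to the press, which may stand turned any way round.
- mould_ring: Loose spare brass ring, 60 mm across, 22 mm high, standing near the press. Origin at the centre of its underside. To be left alone.
- white_bottle: Loose small white jar, 38 mm across, 75 mm tall, near the press. Origin at the centre of its underside, z up. To be left alone.
- amber_bottle: Loose amber reagent bottle, 68 mm across, 150 mm tall. Origin at the centre of its underside, z up. To be left alone.
- mug: Loose white mug, 84 mm across, 88 mm tall. Origin at the centre of its underside. To be left alone.
- tip_box: Loose blue pipette tip box, 85 x 122 x 62 mm. Origin at the centre of its underside. To be left alone.
- mortar: Loose white mortar bowl, 80 mm across, 42 mm tall. Origin at the centre of its underside. To be left alone.
- measuring_cylinder: Loose glass measuring cylinder, 22 mm across on a 52 mm foot, 128 mm tall. Origin at the centre of its underside, z up. To be left alone.

How it is judged (in metres and radians):
On the way:
1. the wheel is near half a turn, clockwise, with a finger pushing on the handle (value of joint handwheel between 2 and 4.3 rad and contact force between the fingers and crank_handle above 0.5 N).
At the end, for the whole second after the job is handed in: The hand wheel has made one full clockwise turn to within 0.2 rad (11 degrees, 13 mm at the handle) of the red mark and is at rest; every loose thing stands upright within 20 mm of where it was (value of joint handwheel between 6.083 and 6.483 rad and velocity of joint handwheel between -0.05 and 0.05 rad/s and distance of each of mould_ring, white_bottle, amber_bottle, mug, tip_box, mortar, measuring_cylinder from where it was at the start of the episode below 0.02 m and angle between each of mould_ring, white_bottle, amber_bottle, mug, tip_box, mortar, measuring_cylinder's own z axis and vertical below 0.2 rad); the robot touches nothing.
It fails at once if the wheel is turned more than 0.3 rad (17 degrees) past the full turn (value of joint handwheel above 6.583 rad).
It fails at once if the handle is gripped between the fingers (the grasp point within 13 mm of the handle's axis, seen from above, while the fingers bear on it) (horizontal distance between the grasp point and crank_handle below 0.013 m and contact force between the fingers and crank_handle above 0.5 N).
It fails at once if a loose thing is pushed, lifted or carried more than 20 mm (distance of any of mould_ring, white_bottle, amber_bottle, mug, tip_box, mortar, measuring_cylinder from where it was at the start of the episode above 0.02 m).
It fails at once if a loose thing is tipped (angle between any of mould_ring, white_bottle, amber_bottle, mug, tip_box, mortar, measuring_cylinder's own z axis and vertical above 0.35 rad).
It also fails if it takes over 58 s, if anything falls off the work surface, if the arm or the gripper's body presses on something with over 40 N, if the wrist force passes 120 N, or if a joint passes its speed limit or range.

## Working session

There is one attempt and no reset: what is moved stays moved. The work goes in short steps, Python scripts to look and compute and a tool call to move; the robot and the scene stay as the last step left them, time stands still between calls to the robot, and variables do not carry over. Pictures are saved under pics/ and viewed, and the job is handed in when it is done.

Besides the shell and the picture viewer there is one more tool, called after ">>>" as name([rows], argument=value, ...), one row to a line, values as JSON. apply_moves: Moves the arm, as the interface text tells. Its arguments: {"type":"object","properties":{"commands":{"type":"array"},"grip_force":{"type":"number"}},"required":["commands"]}

```bash
mkdir -p pics; ls; python3 - <<'E'
from station import *
import cv2
print(sense())
for n in ["side","top","wrist"]:
    p=camera_params(n); print(n,p)
    im=read_camera(n); cv2.imwrite(f"pics/{n}0.png",im[:,:,::-1])
E
```

```text
pics
{'clock': 0.0, 'q': array([-1.40305730e+00,  8.80043861e-02,  1.37230685e+00, -1.68800433e-05,
        1.68358502e+00, -1.03120201e-01]), 'dq': array([-0.0003112 , -0.00117918,  0.00076265,  0.00010212, -0.00066183,
        0.00156391]), 'tau': array([ 7.79741583e-06, -3.51871526e+01, -3.13271356e+01, -1.22385868e-04,
        1.08657440e-02,  1.40323183e-05]), 'position': array([ 147.12168573, -529.84403011,  403.48498936]), 'eef_rot': array([3.04575532, 1.56849266, 1.74581635]), 'wrist_force': array([-0.85062274, -0.98295226, -0.27656673]), 'torque': array([0.02107321, 0.0052094 , 0.03990066]), 'width': 85.16173364601396}
side {'fx': 534.0230850626299, 'fy': 534.0230850626299, 'cx': 285.4384494748541, 'cy': 205.63802214500973, 'rvec': array([ 2.11735685, -0.29438821,  0.16109213]), 'tvec': array([-516.14133283,  197.64449291, 1484.50242472])}
top {'fx': 396.4664292357119, 'fy': 396.4664292357119, 'cx': 282.3531092135894, 'cy': 211.48061571375237, 'rvec': array([ 2.16070701, -2.1712288 ,  0.10679564]), 'tvec': array([   1.6718973 ,  533.70130638, 1204.9384591 ])}
wrist {'fx': 324.30591339598925, 'fy': 324.30591339598925, 'cx': 282.0700318074126, 'cy': 214.70319054915115, 'rvec': array([-2.31628013,  1.75969983,  0.25086238]), 'tvec': array([-548.63305267,  -35.66846741,  378.76178982])}
```

View pics/top0.png

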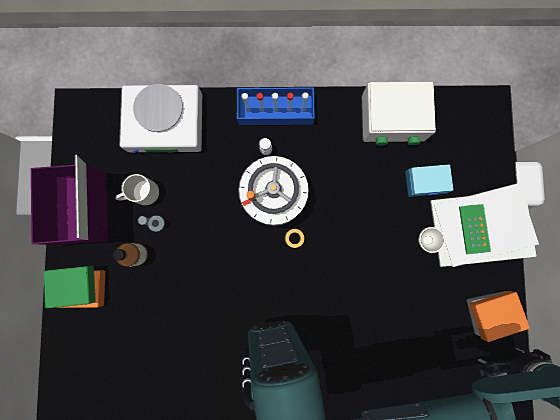

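View pics/side0.png

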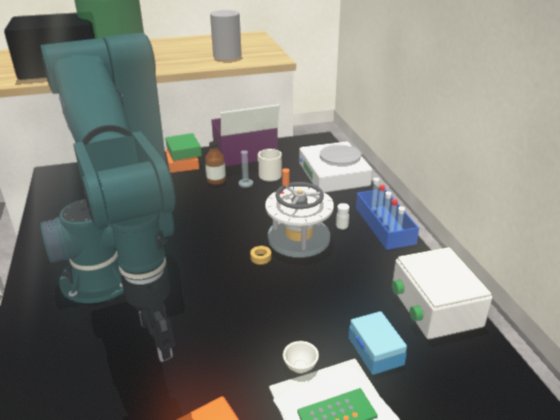

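View pics/wrist0.png

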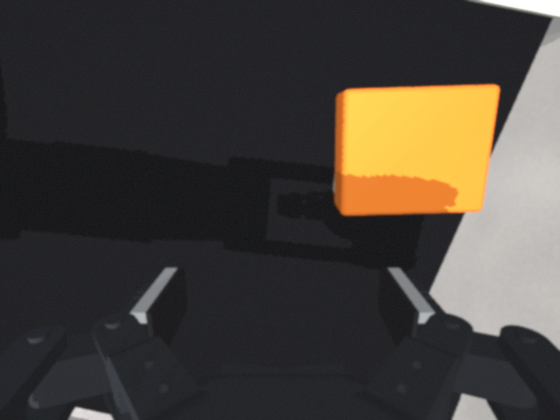

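```bash
cat > h.py <<'E'
from station import *
import cv2, numpy as np
from scipy.spatial.transform import Rotation as Ro
def ray(n,uv,z,p=None):
    p=p or camera_params(n); R=cv2.Rodrigues(p['rvec'])[0]; c=-R.T@p['tvec']
    d=R.T@np.array([(uv[0]-p['cx'])/p['fx'],(uv[1]-p['cy'])/p['fy'],1]); return c+d*(z-c[2])/d[2]
def proj(n,X):
    p=camera_params(n);R=cv2.Rodrigues(p['rvec'])[0];c=R@np.array(X,float)+p['tvec']
    return p['cx']+p['fx']*c[0]/c[2],p['cy']+p['fy']*c[1]/c[2]
E
python3 - <<'E'
from h import *
im=cv2.imread("pics/top0.png"); hsv=cv2.cvtColor(im,cv2.COLOR_BGR2HSV)
x0,y0,x1,y1=228,150,320,232
m=np.zeros(im.shape[:2],np.uint8); m[y0:y1,x0:x1]=(hsv[y0:y1,x0:x1,2]>150)
n,l,s,c=cv2.connectedComponentsWithStats(m)
k=1+np.argmax(s[1:,4]); print(s[k],c[k])
cs,_=cv2.findContours((l==k).astype(np.uint8),0,2); cc=max(cs,key=cv2.contourArea); hull=cv2.convexHull(cc)
e=cv2.fitEllipse(hull);print(e); ctr=ray("top",e[0],127);print("centre",ctr)
for nm,lo,hi,z in [("red",(0,120,80),(6,255,255),129),("red2",(174,120,80),(180,255,255),129),("or",(7,120,80),(18,255,255),212)]:
    mm=cv2.inRange(hsv,lo,hi); mm[:y0]=0;mm[y1:]=0;mm[:,:x0]=0;mm[:,x1:]=0
    n,l,s,c=cv2.connectedComponentsWithStats(mm)
    for i in range(1,n):
        if s[i,4]>4:
            p=ray("top",c[i],z);d=p-ctr;print(nm,s[i],c[i],p,np.hypot(*d[:2]),np.degrees(np.arctan2(d[1],d[0])))
cv2.imwrite("pics/topz.png",cv2.resize(im[140:250,220:330],None,fx=5,fy=5,interpolation=2))
s=cv2.imread("pics/side0.png");cv2.imwrite("pics/sidez.png",cv2.resize(s[150:270,230:370],None,fx=5,fy=5,interpolation=2))
print(Ro.from_euler('xyz',sense()['eef_rot']).as_matrix().round(4))
E
```

```text
[ 239  156   69   69 2773] [273.05409304 190.43382618]
((273.22021484375, 189.9267578125), (68.35594177246094, 68.81368255615234), 98.98796844482422)
centre [585.78711089  24.57241934 127.        ]
red [242 199   9   7  32] [246.      201.90625] [551.24515956 102.46149534 129.        ] 85.20478015669441 113.91614667210928
or [247 190   8  11  61] [250.44262295 194.91803279] [559.18930881  82.70440117 212.        ] 63.92785297841204 114.58606734289204
[[-3.000e-04  9.636e-01  2.675e-01]
 [ 1.700e-03  2.675e-01 -9.636e-01]
 [-1.000e+00  2.000e-04 -1.700e-03]]
```

View pics/topz.png

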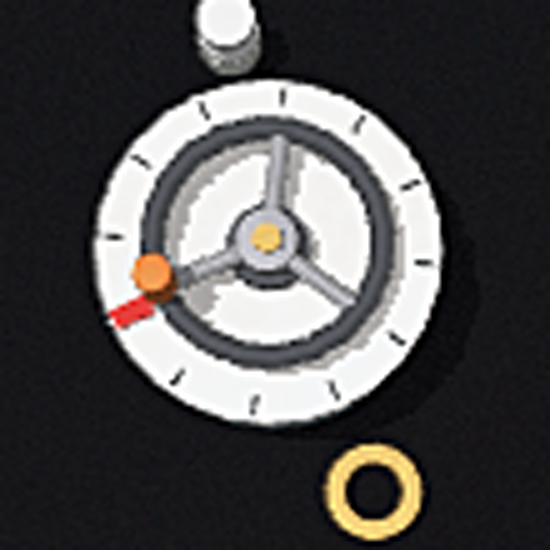

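View pics/sidez.png

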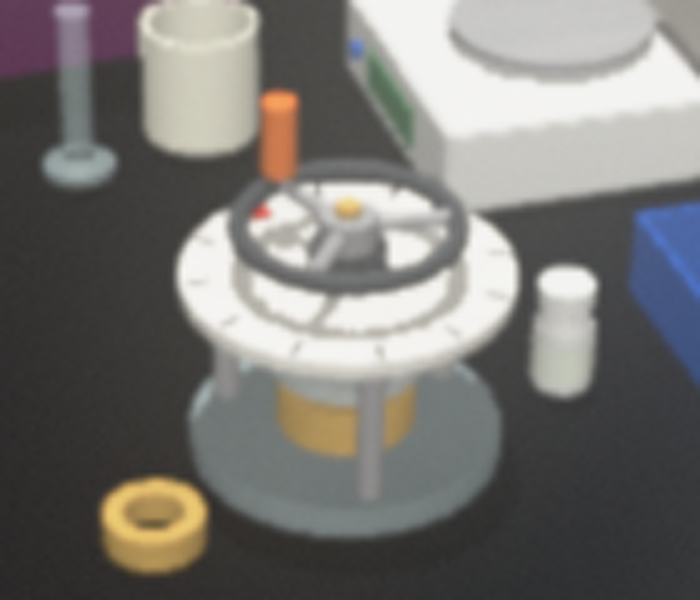

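The top view shows the press centred at about (273,190), with the handle at (250,194), the red mark at (246,202) and no obstacle at wheel height. First I'll close the fingers and roll the tool so its axes line up with the world's. Then I'll move over.

>>> apply_moves([
  {"grip":0,"xyz":[0,0,0],"roll":-7},
  {"grip":0,"xyz":[0,0,0],"roll":-14},
  {"grip":0,"xyz":[0,0,0],"roll":-21},
  {"grip":0,"xyz":[0,0,0],"roll":-28},
  {"grip":0,"xyz":[0,0,0],"roll":-35},
], grip_force=60)

```text
clock: 0.57
position: [147.1, -529.9, 404.2]
eef_rot: [2.424, 1.57, 1.741]
wrist_force: [-0.7, 0.1, 0.4]
width: 25.7
```

>>> apply_moves([
  {"grip":0,"xyz":[0,0,0],"roll":-7},
  {"grip":0,"xyz":[0,0,0],"roll":-14},
  {"grip":0,"xyz":[0,0,0],"roll":-21},
  {"grip":0,"xyz":[0,0,0],"roll":-28},
  {"grip":0,"xyz":[0,0,0],"roll":-35},
])

```text
clock: 0.98
position: [147.1, -529.9, 404.2]
eef_rot: [1.776, 1.57, 1.704]
wrist_force: [-0.4, 0.2, -0.7]
width: 0.1
```

>>> apply_moves([
  {"grip":0,"xyz":[0,0,0],"roll":-4.5},
  {"grip":0,"xyz":[0,0,0],"roll":-4.5},
  {"grip":0,"xyz":[0,0,0],"roll":-4.5},
  {"grip":0,"xyz":[0,0,0],"roll":-4.5},
  {"grip":0,"xyz":[0,0,0],"roll":-4.5},
])

```text
clock: 1.4
position: [147.1, -529.9, 404.6]
eef_rot: [1.75, 1.571, 1.749]
wrist_force: [0.3, -0.6, 0.5]
width: 0.2
```

```bash
python3 - <<'E'
from h import *
s=sense();print(s['clock'],s['q'],s['position'],s['width']);print(Ro.from_euler('xyz',s['eef_rot']).as_matrix().round(4))
for z in (171,175):print(ray("top",(273,187.2),z))
E
```

```text
1.4 [-1.40309112e+00  8.72776753e-02  1.37088903e+00 -1.96817357e-06
  1.68361555e+00 -1.40217950e+00] [ 147.12105    -529.93767048  404.60236319] 0.22384124598301922
[[-0.e+00  9.e-04  1.e+00]
 [ 2.e-04  1.e+00 -9.e-04]
 [-1.e+00  2.e-04 -0.e+00]]
[586.40382626  23.94507108 171.        ]
[585.73888526  23.83206169 175.        ]
```

>>> apply_moves([
  {"grip":0,"xyz":[0,3,2],"roll":0},
  {"grip":0,"xyz":[0,6,4],"roll":0},
  {"grip":0,"xyz":[0,9,6],"roll":0},
  {"grip":0,"xyz":[0,12,8],"roll":0},
  {"grip":0,"xyz":[0,15,10],"roll":0},
])

```text
clock: 1.82
position: [247.6, -378.5, 404.7]
eef_rot: [-0.603, 1.57, -0.604]
wrist_force: [-0.3, 0.2, 0.1]
width: 0.2
```

>>> apply_moves([
  {"grip":0,"xyz":[0,3,2],"roll":0},
  {"grip":0,"xyz":[0,6,4],"roll":0},
  {"grip":0,"xyz":[0,9,6],"roll":0},
  {"grip":0,"xyz":[0,12,8],"roll":0},
  {"grip":0,"xyz":[0,15,10],"roll":0},
])

```text
clock: 2.23
position: [347.5, -228.2, 405.0]
eef_rot: [-0.717, 1.57, -0.718]
wrist_force: [0.7, -0.9, -0.8]
width: 0.2
```

>>> apply_moves([
  {"grip":0,"xyz":[0,3,2],"roll":0},
  {"grip":0,"xyz":[0,6,4],"roll":0},
  {"grip":0,"xyz":[0,9,6],"roll":0},
  {"grip":0,"xyz":[0,12,8],"roll":0},
  {"grip":0,"xyz":[0,15,10],"roll":0},
])

```text
clock: 2.65
position: [447.5, -78.1, 405.0]
eef_rot: [-0.516, 1.57, -0.516]
wrist_force: [0.2, -1.3, -0.4]
width: -0.1
```

>>> apply_moves([
  {"grip":0,"xyz":[0,3.5,2.1],"roll":0},
  {"grip":0,"xyz":[0,7,4.2],"roll":0},
  {"grip":0,"xyz":[0,10.5,6.3],"roll":0},
  {"grip":0,"xyz":[0,13.7,8.3],"roll":0},
  {"grip":0,"xyz":[0,13.7,8.3],"roll":0},
])

```text
clock: 3.07
position: [532.0, 62.2, 403.7]
eef_rot: [1.531, 1.568, 1.537]
wrist_force: [-0.9, -0.6, -0.3]
width: 0.0
```

```bash
python3 - <<'E'
from h import *
s=sense();print(s['clock'],s['q'],s['position'],s['width']);print(Ro.from_euler('xyz',s['eef_rot']).as_matrix().round(4))
for n in ("top","side","wrist"):
    im=read_camera(n);cv2.imwrite(f"pics/{n}1.png",im[:,:,::-1])
c=cv2.imread("pics/side1.png")[130:270,210:390];b=cv2.imread("pics/wrist1.png")
cv2.imwrite("pics/j1.png",np.hstack([cv2.resize(c,(430,334)),cv2.resize(b,(370,334))]))
E
```

```text
3.0667 [0.00949611 0.05513852 1.40692157 0.00329686 1.67939074 0.00346581] [531.97621624  62.15063708 403.65251823] 0.04773866226830193
[[ 1.0e-04 -6.4e-03  1.0e+00]
 [ 3.3e-03  1.0e+00  6.4e-03]
 [-1.0e+00  3.3e-03  1.0e-04]]
```

View pics/j1.png

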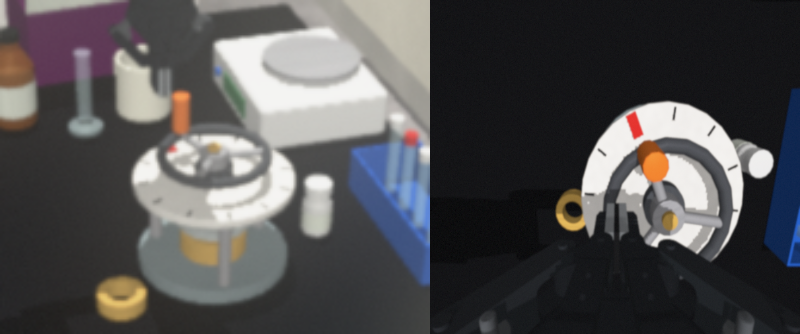

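>>> apply_moves([
  {"grip":0,"xyz":[0,0,-0.3],"roll":0},
  {"grip":0,"xyz":[1.5,0,-0.3],"roll":0},
  {"grip":0,"xyz":[3,0,-0.3],"roll":0},
  {"grip":0,"xyz":[4.5,0,-0.3],"roll":0},
  {"grip":0,"xyz":[5.3,0,-0.3],"roll":0},
])

```text
clock: 3.63
position: [525.9, 55.7, 350.2]
eef_rot: [-2.975, 1.569, -2.977]
wrist_force: [-0.7, -1.5, 0.1]
width: -0.3
```

```bash
cat > look.py <<'E'
from h import *
import sys
k=sys.argv[1]
s=sense();p=camera_params("wrist");im=cv2.cvtColor(read_camera("wrist"),cv2.COLOR_RGB2BGR)
side=cv2.cvtColor(read_camera("side"),cv2.COLOR_RGB2BGR)
print(s['clock'],s['position'].round(1),s['wrist_force'].round(1))
cv2.imwrite(f"pics/w{k}.png",np.hstack([cv2.resize(side[130:270,210:390],(400,311)),cv2.resize(im,(400,311))]))
cv2.imwrite(f"pics/wf{k}.png",im)
hsv=cv2.cvtColor(im,cv2.COLOR_BGR2HSV)
for nm,lo,hi,z in [("red",(0,150,80),(4,255,255),129),("red2",(175,150,80),(180,255,255),129),("or",(8,150,200),(18,255,255),212),("hub",(19,100,100),(28,255,255),175)]:
    mm=cv2.inRange(hsv,lo,hi)
    n,l,st,c=cv2.connectedComponentsWithStats(mm)
    for i in range(1,n):
        if st[i,4]>40:
            q=ray("wrist",c[i],z,p);d=q-np.array([586,24.3,0]);print(nm,st[i],c[i].round(1),q.round(1),round(np.hypot(*d[:2]),1),"ang",round(np.degrees(np.arctan2(d[1],d[0])),1))
E
python3 look.py 2
```

```text
3.6333 [525.9  55.7 350.2] [-0.7 -1.5  0.1]
red [309 141  31  42 727] [324.3 161.4] [550.4 103.9 129. ] 87.2 ang 114.1
or [ 353  213   55   53 2289] [380.3 239.4] [560.5  86.5 212. ] 67.2 ang 112.3
hub [ 181  255   47   56 1301] [203.1 280.8] [486.9  51.  175. ] 102.6 ang 164.9
hub [385 303  27  20 279] [399.3 310.8] [585.1  34.2 175. ] 9.9 ang 95.3
```

View pics/w2.png

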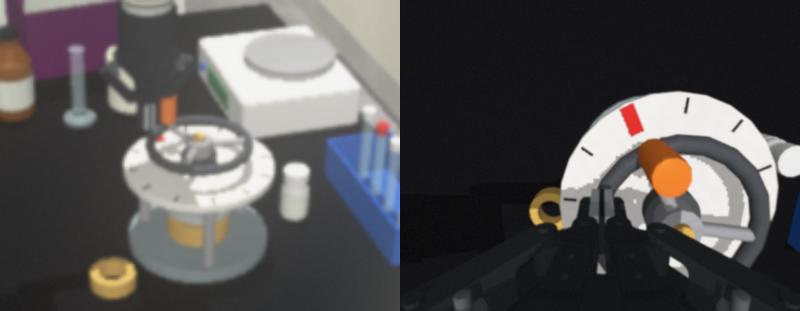

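```bash
python3 - <<'E'
import numpy as np
C=np.array([586,24.3]);P=lambda a:np.round(C+65*np.array([np.cos(np.radians(a)),np.sin(np.radians(a))]))
prev=np.array([527,57])
for k in range(15):
    r=[P(150-24*k-4.8*j)-prev for j in range(1,6)]
    print(150-24*(k+1),prev,[[0,float(v[1]/10),float(v[0]/10)] for v in r]); prev=prev+r[-1]
E
```

```text
126 [527  57] [[0, 0.4, 0.6], [0, 0.9, 0.9], [0, 1.3, 1.3], [0, 1.7, 1.7], [0, 2.0, 2.1]]
102 [548.  77.] [[0, 0.3, 0.4], [0, 0.6, 0.9], [0, 0.8, 1.4], [0, 1.0, 1.9], [0, 1.1, 2.4]]
78 [572.  88.] [[0, 0.1, 0.6], [0, 0.1, 1.1], [0, 0.1, 1.7], [0, 0.1, 2.2], [0, 0.0, 2.8]]
54 [600.  88.] [[0, -0.1, 0.5], [0, -0.3, 1.0], [0, -0.5, 1.5], [0, -0.8, 2.0], [0, -1.1, 2.4]]
30 [624.  77.] [[0, -0.3, 0.4], [0, -0.7, 0.8], [0, -1.1, 1.2], [0, -1.6, 1.5], [0, -2.0, 1.8]]
6 [642.  57.] [[0, -0.5, 0.3], [0, -1.0, 0.5], [0, -1.5, 0.7], [0, -2.1, 0.8], [0, -2.6, 0.9]]
-18 [651.  31.] [[0, -0.5, 0.0], [0, -1.1, 0.0], [0, -1.6, -0.1], [0, -2.2, -0.2], [0, -2.7, -0.3]]
-42 [648.   4.] [[0, -0.5, -0.2], [0, -1.0, -0.4], [0, -1.5, -0.7], [0, -1.9, -1.0], [0, -2.3, -1.4]]
-66 [634. -19.] [[0, -0.4, -0.4], [0, -0.8, -0.8], [0, -1.1, -1.2], [0, -1.4, -1.7], [0, -1.6, -2.2]]
-90 [612. -35.] [[0, -0.2, -0.5], [0, -0.4, -1.0], [0, -0.5, -1.5], [0, -0.5, -2.1], [0, -0.6, -2.6]]
-114 [586. -41.] [[0, 0.1, -0.5], [0, 0.1, -1.1], [0, 0.2, -1.6], [0, 0.4, -2.1], [0, 0.6, -2.6]]
-138 [560. -35.] [[0, 0.2, -0.5], [0, 0.5, -1.0], [0, 0.8, -1.4], [0, 1.2, -1.8], [0, 1.6, -2.2]]
-162 [538. -19.] [[0, 0.4, -0.4], [0, 0.8, -0.7], [0, 1.3, -1.0], [0, 1.8, -1.2], [0, 2.3, -1.4]]
-186 [524.   4.] [[0, 0.5, -0.1], [0, 1.1, -0.2], [0, 1.6, -0.3], [0, 2.2, -0.3], [0, 2.7, -0.3]]
-210 [521.  31.] [[0, 0.5, 0.1], [0, 1.1, 0.2], [0, 1.6, 0.4], [0, 2.1, 0.6], [0, 2.6, 0.9]]
```

>>> apply_moves([
  {"grip":0,"xyz":[0,0.4,0.6],"roll":0},
  {"grip":0,"xyz":[0,0.9,0.9],"roll":0},
  {"grip":0,"xyz":[0,1.3,1.3],"roll":0},
  {"grip":0,"xyz":[0,1.7,1.7],"roll":0},
  {"grip":0,"xyz":[0,2.0,2.1],"roll":0},
])

```text
clock: 4.15
position: [548.3, 77.4, 352.8]
eef_rot: [-1.182, 1.57, -1.182]
wrist_force: [-3.0, -1.6, 2.5]
width: -0.1
```

```bash
python3 look.py 3
```

```text
4.15 [548.3  77.4 352.8] [-3.  -1.6  2.5]
red [271 177  31  39 624] [286.  196.2] [551.1 104.2 129. ] 87.2 ang 113.6
or [ 318  259   53   37 1456] [344.3 276.9] [571.9  92.4 212. ] 69.5 ang 101.7
hub [161 272  33  44 749] [175.5 292.4] [494.8  64.8 175. ] 99.8 ang 156.0
```

View pics/w3.png

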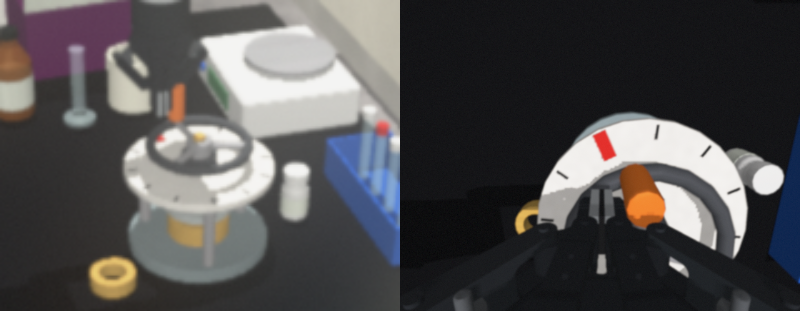

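The handle is moving, about 24° ahead of the finger, with a reaction of roughly 3.5 N. Carrying on round.

>>> apply_moves([
  {"grip":0,"xyz":[0,0.3,0.4],"roll":0},
  {"grip":0,"xyz":[0,0.6,0.9],"roll":0},
  {"grip":0,"xyz":[0,0.8,1.4],"roll":0},
  {"grip":0,"xyz":[0,1.0,1.9],"roll":0},
  {"grip":0,"xyz":[0,1.1,2.4],"roll":0},
])

```text
clock: 4.67
position: [572.4, 88.6, 351.7]
eef_rot: [2.396, 1.57, 2.397]
wrist_force: [-3.7, -0.2, 2.9]
width: -0.1
```

>>> apply_moves([
  {"grip":0,"xyz":[0,0.1,0.6],"roll":0},
  {"grip":0,"xyz":[0,0.1,1.1],"roll":0},
  {"grip":0,"xyz":[0,0.1,1.7],"roll":0},
  {"grip":0,"xyz":[0,0.1,2.2],"roll":0},
  {"grip":0,"xyz":[0,0.0,2.8],"roll":0},
])

```text
clock: 5.08
position: [600.4, 88.4, 351.5]
eef_rot: [2.192, 1.57, 2.192]
wrist_force: [-3.7, 0.8, 2.6]
width: -0.2
```

>>> apply_moves([
  {"grip":0,"xyz":[0,-0.1,0.5],"roll":0},
  {"grip":0,"xyz":[0,-0.3,1.0],"roll":0},
  {"grip":0,"xyz":[0,-0.5,1.5],"roll":0},
  {"grip":0,"xyz":[0,-0.8,2.0],"roll":0},
  {"grip":0,"xyz":[0,-1.1,2.4],"roll":0},
])

```text
clock: 5.5
position: [624.7, 77.3, 351.5]
eef_rot: [0.776, 1.57, 0.777]
wrist_force: [-0.7, 3.6, 0.5]
width: 0.4
```

```bash
python3 look.py 4
```

```text
5.5 [624.7  77.3 351.5] [-0.7  3.6  0.5]
red [144 179  34  39 671] [160.2 198.3] [551.4 103.4 129. ] 86.3 ang 113.6
```

View pics/w4.png

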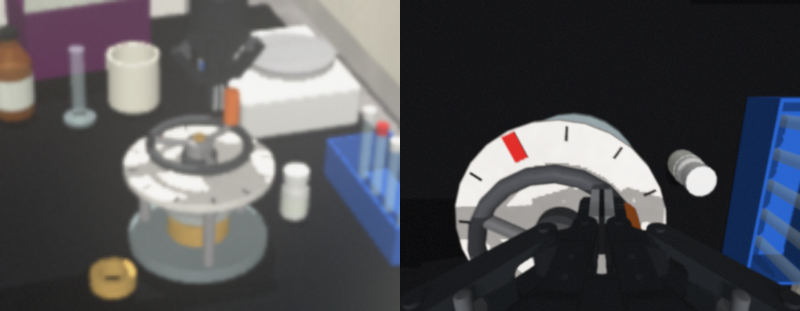

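The handle is still ahead of the finger and in contact, and the reaction has turned with it. Continuing.

>>> apply_moves([
  {"grip":0,"xyz":[0,-0.3,0.4],"roll":0},
  {"grip":0,"xyz":[0,-0.7,0.8],"roll":0},
  {"grip":0,"xyz":[0,-1.1,1.2],"roll":0},
  {"grip":0,"xyz":[0,-1.6,1.5],"roll":0},
  {"grip":0,"xyz":[0,-2.0,1.8],"roll":0},
])

```text
clock: 6.02
position: [642.4, 56.6, 351.4]
eef_rot: [0.574, 1.571, 0.574]
wrist_force: [-1.7, 2.9, -0.9]
width: -0.0
```

>>> apply_moves([
  {"grip":0,"xyz":[0,-0.5,0.3],"roll":0},
  {"grip":0,"xyz":[0,-1.0,0.5],"roll":0},
  {"grip":0,"xyz":[0,-1.5,0.7],"roll":0},
  {"grip":0,"xyz":[0,-2.1,0.8],"roll":0},
  {"grip":0,"xyz":[0,-2.6,0.9],"roll":0},
])

```text
clock: 6.43
position: [651.1, 30.5, 351.5]
eef_rot: [-2.92, 1.571, -2.92]
wrist_force: [-1.0, 4.5, -1.9]
width: 0.0
```

```bash
python3 look.py 5
```

```text
6.4333 [651.1  30.5 351.5] [-1.   4.5 -1.9]
red [ 84  95  41  45 880] [104.5 117.5] [550.9 103.4 129. ] 86.5 ang 113.9
hub [140 261  33  31 783] [155.9 276. ] [589.1  27.9 175. ] 4.7 ang 49.2
```

View pics/w5.png

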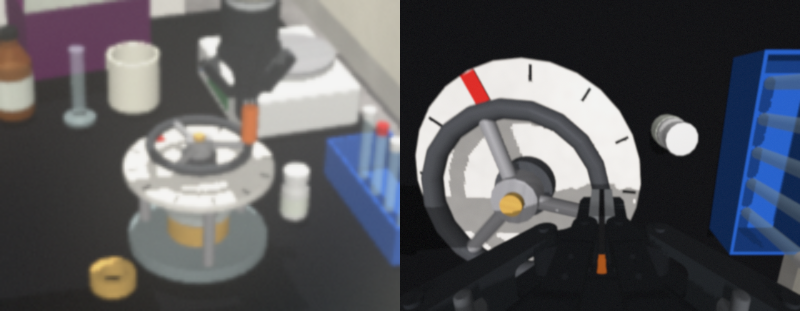

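The handle sits behind the closed fingers at about -20° and the contact is good. Continuing through half a turn.

>>> apply_moves([
  {"grip":0,"xyz":[0,-0.5,0.0],"roll":0},
  {"grip":0,"xyz":[0,-1.1,0.0],"roll":0},
  {"grip":0,"xyz":[0,-1.6,-0.1],"roll":0},
  {"grip":0,"xyz":[0,-2.2,-0.2],"roll":0},
  {"grip":0,"xyz":[0,-2.7,-0.3],"roll":0},
])

```text
clock: 6.95
position: [648.0, 3.6, 351.8]
eef_rot: [-0.365, 1.57, -0.365]
wrist_force: [1.1, 2.6, -1.5]
width: -0.4
```

>>> apply_moves([
  {"grip":0,"xyz":[0,-0.5,-0.2],"roll":0},
  {"grip":0,"xyz":[0,-1.0,-0.4],"roll":0},
  {"grip":0,"xyz":[0,-1.5,-0.7],"roll":0},
  {"grip":0,"xyz":[0,-1.9,-1.0],"roll":0},
  {"grip":0,"xyz":[0,-2.3,-1.4],"roll":0},
])

```text
clock: 7.37
position: [633.9, -19.2, 352.0]
eef_rot: [-0.069, 1.57, -0.069]
wrist_force: [2.8, 3.5, -1.5]
width: 0.1
```

```bash
python3 look.py 6
```

```text
7.3667 [633.9 -19.2 352. ] [ 2.8  3.5 -1.5]
red [ 99   0  36  30 621] [118.1  13.1] [548.8 105.8 129. ] 89.6 ang 114.5
hub [162 164  36  33 912] [179.4 180. ] [587.8  25.9 175. ] 2.4 ang 42.5
```

View pics/w6.png

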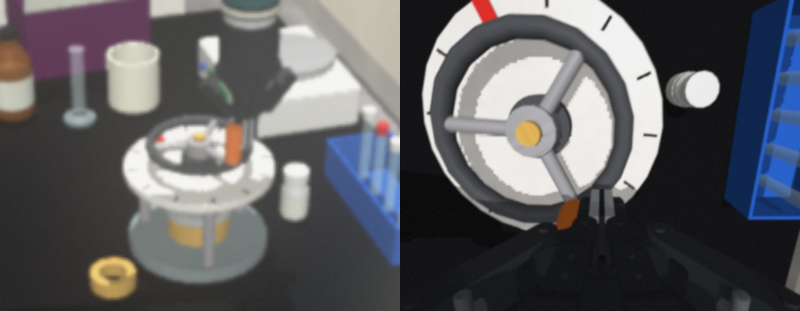

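The handle is at about -65°, so roughly half a turn is done, and it's still being pushed. Continuing.

>>> apply_moves([
  {"grip":0,"xyz":[0,-0.4,-0.4],"roll":0},
  {"grip":0,"xyz":[0,-0.8,-0.8],"roll":0},
  {"grip":0,"xyz":[0,-1.1,-1.2],"roll":0},
  {"grip":0,"xyz":[0,-1.4,-1.7],"roll":0},
  {"grip":0,"xyz":[0,-1.6,-2.2],"roll":0},
])

```text
clock: 7.88
position: [611.6, -35.7, 351.8]
eef_rot: [-1.099, 1.569, -1.1]
wrist_force: [4.0, 0.8, -0.4]
width: -0.0
```

>>> apply_moves([
  {"grip":0,"xyz":[0,-0.2,-0.5],"roll":0},
  {"grip":0,"xyz":[0,-0.4,-1.0],"roll":0},
  {"grip":0,"xyz":[0,-0.5,-1.5],"roll":0},
  {"grip":0,"xyz":[0,-0.5,-2.1],"roll":0},
  {"grip":0,"xyz":[0,-0.6,-2.6],"roll":0},
])

```text
clock: 8.3
position: [585.4, -40.8, 351.7]
eef_rot: [0.02, 1.571, 0.02]
wrist_force: [4.8, 0.1, -1.6]
width: -0.1
```

>>> apply_moves([
  {"grip":0,"xyz":[0,0.1,-0.5],"roll":0},
  {"grip":0,"xyz":[0,0.1,-1.1],"roll":0},
  {"grip":0,"xyz":[0,0.2,-1.6],"roll":0},
  {"grip":0,"xyz":[0,0.4,-2.1],"roll":0},
  {"grip":0,"xyz":[0,0.6,-2.6],"roll":0},
])

```text
clock: 8.72
position: [559.3, -35.1, 351.8]
eef_rot: [-1.897, 1.569, -1.897]
wrist_force: [3.5, -2.5, -0.7]
width: -0.3
```

```bash
python3 look.py 7
```

```text
8.7167 [559.3 -35.1 351.8] [ 3.5 -2.5 -0.7]
or [ 200  250   55   43 1777] [226.1 271.4] [539.  -17.5 212. ] 62.9 ang -138.3
hub [322 127  35  35 960] [339.4 143.9] [584.8  26.  175. ] 2.1 ang 125.3
hub [ 136  168   53   63 1439] [156.4 204.2] [501.3  -1.4 175. ] 88.5 ang -163.1
```

View pics/w7.png

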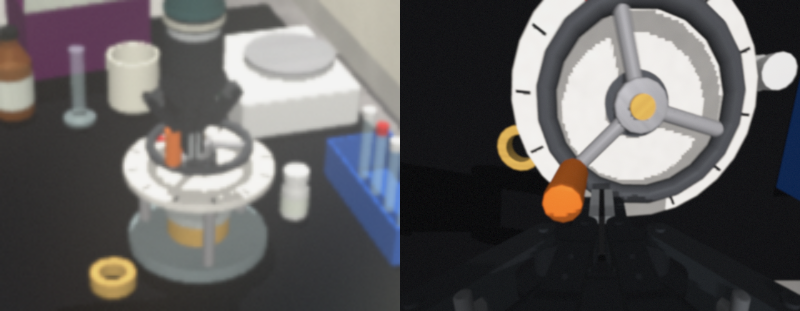

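>>> apply_moves([
  {"grip":0,"xyz":[0,0.2,-0.5],"roll":0},
  {"grip":0,"xyz":[0,0.5,-1.0],"roll":0},
  {"grip":0,"xyz":[0,0.8,-1.4],"roll":0},
  {"grip":0,"xyz":[0,1.2,-1.8],"roll":0},
  {"grip":0,"xyz":[0,1.6,-2.2],"roll":0},
])

```text
clock: 9.23
position: [537.7, -18.5, 351.8]
eef_rot: [-0.247, 1.57, -0.247]
wrist_force: [2.7, -2.4, -0.4]
width: 0.1
```

>>> apply_moves([
  {"grip":0,"xyz":[0,0.4,-0.4],"roll":0},
  {"grip":0,"xyz":[0,0.8,-0.7],"roll":0},
  {"grip":0,"xyz":[0,1.3,-1.0],"roll":0},
  {"grip":0,"xyz":[0,1.8,-1.2],"roll":0},
  {"grip":0,"xyz":[0,2.3,-1.4],"roll":0},
])

```text
clock: 9.65
position: [523.5, 4.6, 351.8]
eef_rot: [-2.566, 1.57, -2.566]
wrist_force: [0.0, -3.8, 0.1]
width: 0.2
```

>>> apply_moves([
  {"grip":0,"xyz":[0,0.5,-0.1],"roll":0},
  {"grip":0,"xyz":[0,1.1,-0.2],"roll":0},
  {"grip":0,"xyz":[0,1.6,-0.3],"roll":0},
  {"grip":0,"xyz":[0,2.2,-0.3],"roll":0},
  {"grip":0,"xyz":[0,2.7,-0.3],"roll":0},
])

```text
clock: 10.07
position: [521.0, 31.7, 351.7]
eef_rot: [-1.813, 1.571, -1.813]
wrist_force: [1.3, -4.1, 1.3]
width: -0.4
```

```bash
python3 look.py 8
```

```text
10.0667 [521.   31.7 351.7] [ 1.3 -4.1  1.3]
red [318  96  32  45 794] [333.7 118.1] [550.5 104.2 129. ] 87.4 ang 113.9
or [ 273  233   55   50 2161] [299.9 257.5] [527.8  55.  212. ] 65.8 ang 152.2
hub [ 183  231   53   61 1657] [207.8 263. ] [485.   35.9 175. ] 101.7 ang 173.4
hub [393 261  33  31 777] [408.4 275.7] [583.8  29.1 175. ] 5.3 ang 114.6
```

View pics/w8.png

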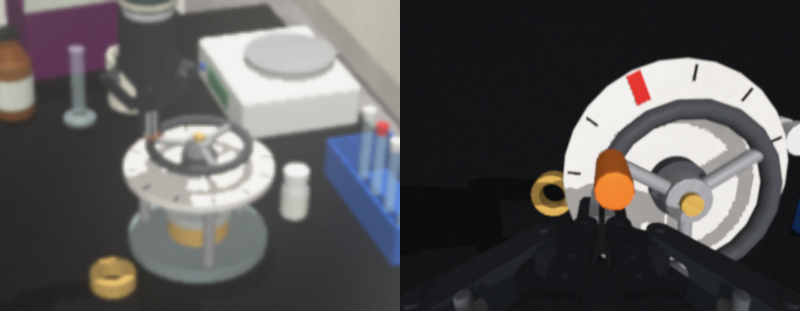

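The handle is at about 152° and the mark at 114°, so 38° remain. I'll push another 24° and then look again.

>>> apply_moves([
  {"grip":0,"xyz":[0,0.5,0.1],"roll":0},
  {"grip":0,"xyz":[0,1.1,0.2],"roll":0},
  {"grip":0,"xyz":[0,1.6,0.4],"roll":0},
  {"grip":0,"xyz":[0,2.1,0.6],"roll":0},
  {"grip":0,"xyz":[0,2.6,0.9],"roll":0},
])

```text
clock: 10.58
position: [529.9, 57.7, 351.4]
eef_rot: [-2.911, 1.57, -2.911]
wrist_force: [-0.9, -5.8, 0.7]
width: -0.2
```

```bash
python3 look.py 9
```

```text
10.5833 [529.9  57.7 351.4] [-0.9 -5.8  0.7]
red [303 144  31  41 681] [318. 164.] [551.  104.3 129. ] 87.3 ang 113.6
or [ 296  244   55   49 2053] [323.7 267.7] [545.3  77.1 212. ] 66.6 ang 127.6
hub [ 177  256   46   55 1172] [197.1 280.6] [487.9  52.4 175. ] 102.1 ang 164.0
hub [382 305  21  14  98] [393.2 310.2] [586.7  35.9 175. ] 11.6 ang 86.3
```

View pics/wf9.png

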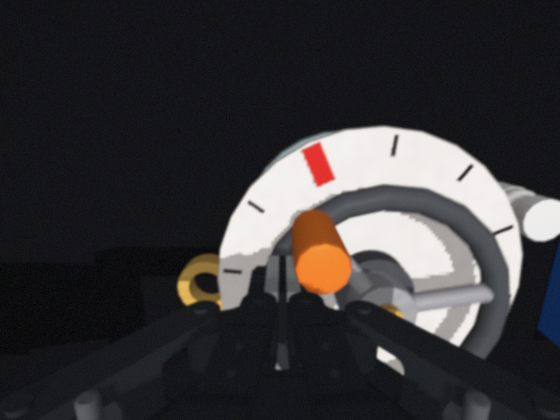

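>>> apply_moves([
  {"grip":0,"xyz":[0,0.2,0.1],"roll":0},
  {"grip":0,"xyz":[0,0.4,0.2],"roll":0},
  {"grip":0,"xyz":[0,0.6,0.2],"roll":0},
  {"grip":0,"xyz":[0,0.8,0.3],"roll":0},
  {"grip":0,"xyz":[0,0.8,0.3],"roll":0},
])

```text
clock: 11.1
position: [532.9, 65.6, 351.4]
eef_rot: [2.362, 1.569, 2.362]
wrist_force: [-1.9, -2.5, -0.6]
width: -0.2
```

```bash
python3 look.py 10
```

```text
11.1 [532.9  65.6 351.4] [-1.9 -2.5 -0.6]
red [297 159  30  41 689] [311.7 178.7] [550.6 103.8 129. ] 87.0 ang 114.0
or [ 311  250   54   45 1878] [337.6 272.2] [553.5  83.3 212. ] 67.4 ang 118.9
hub [174 263  40  46 897] [191.8 283. ] [488.2  59.3 175. ] 103.9 ang 160.3
```

View pics/wf10.png

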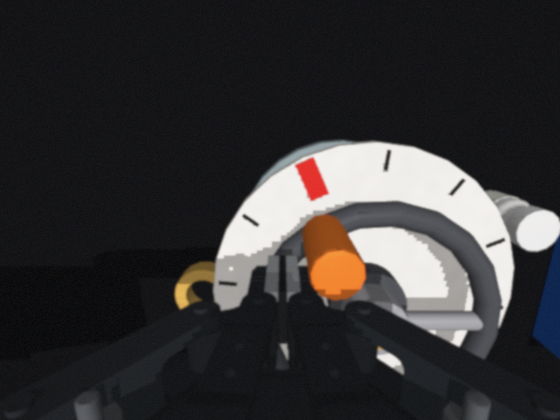

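>>> apply_moves([
  {"grip":0,"xyz":[0,0.1,0.1],"roll":0},
  {"grip":0,"xyz":[0,0.2,0.2],"roll":0},
  {"grip":0,"xyz":[0,0.2,0.3],"roll":0},
  {"grip":0,"xyz":[0,0.2,0.4],"roll":0},
  {"grip":0,"xyz":[0,0.2,0.4],"roll":0},
])

```text
clock: 11.62
position: [537.1, 67.2, 351.5]
eef_rot: [2.62, 1.571, 2.62]
wrist_force: [-1.8, -2.3, -1.4]
width: 0.2
```

```bash
python3 look.py 11
```

```text
11.6167 [537.1  67.2 351.5] [-1.8 -2.3 -1.4]
red [289 161  31  41 684] [304.2 181. ] [550.6 103.8 129. ] 87.1 ang 114.0
or [ 309  249   55   48 1949] [336.1 271.6] [557.2  85.1 212. ] 67.2 ang 115.3
hub [170 264  38  47 872] [186.6 285. ] [489.8  59.6 175. ] 102.5 ang 159.8
```

View pics/wf11.png

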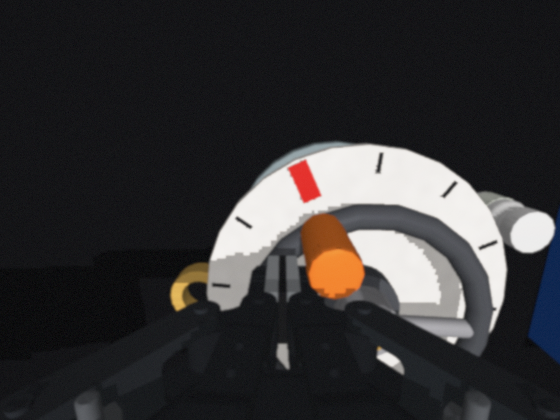

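The handle is within about 1° of the mark. I'll back straight off along -x, then go up and check from the top camera.

>>> apply_moves([
  {"grip":0,"xyz":[0,-0.6,-1.0],"roll":0},
  {"grip":0,"xyz":[0,-0.8,-2.0],"roll":0},
  {"grip":0,"xyz":[-2,-0.8,-2.5],"roll":0},
  {"grip":0,"xyz":[-5,-0.8,-2.5],"roll":0},
  {"grip":0,"xyz":[-8,-0.8,-4],"roll":0},
])

```text
clock: 12.13
position: [497.4, 59.3, 431.5]
eef_rot: [1.883, 1.57, 1.883]
wrist_force: [1.1, -0.2, 1.6]
width: -0.1
```

>>> apply_moves([
  {"grip":0,"xyz":[0,-3,-3],"roll":0},
  {"grip":0,"xyz":[0,-6,-6],"roll":0},
  {"grip":0,"xyz":[0,-9,-9],"roll":0},
  {"grip":0,"xyz":[0,-12,-12],"roll":0},
  {"grip":0,"xyz":[0,-15,-15],"roll":0},
])

```text
clock: 12.55
position: [348.0, -88.4, 432.3]
eef_rot: [-0.154, 1.567, -0.152]
wrist_force: [0.9, -2.8, -0.9]
width: 0.1
```

>>> apply_moves([
  {"grip":0,"xyz":[0,-3,0],"roll":0},
  {"grip":0,"xyz":[0,-6,0],"roll":0},
  {"grip":0,"xyz":[0,-8,0],"roll":0},
  {"grip":0,"xyz":[0,-8,0],"roll":0},
  {"grip":0,"xyz":[0,-8,0],"roll":0},
])

```text
clock: 12.97
position: [349.5, -168.5, 432.0]
eef_rot: [0.3, 1.569, 0.299]
wrist_force: [0.2, -0.3, -0.3]
width: 0.0
```

```bash
python3 - <<'E'
from h import *
s=sense();print(s['clock'],s['position'],s['wrist_force'],abs(s['dq']).max())
im=cv2.cvtColor(read_camera("top"),cv2.COLOR_RGB2BGR);cv2.imwrite("pics/topE.png",im)
a=cv2.imread("pics/top0.png")
cv2.imwrite("pics/cmp.png",np.hstack([cv2.resize(i[140:250,220:330],(400,400),interpolation=2) for i in (a,im)]))
for i in (a,im):
    h=cv2.cvtColor(i,cv2.COLOR_BGR2HSV);m=cv2.inRange(h,(7,120,80),(18,255,255));m[:150]=0;m[230:]=0;m[:,:230]=0;m[:,320:]=0
    n,l,st,c=cv2.connectedComponentsWithStats(m);k=1+np.argmax(st[1:,4]);p=ray("top",c[k],200);d=p[:2]-[586,24.3];print(c[k],p,np.hypot(*d),np.degrees(np.arctan2(d[1],d[0])))
E
```

```text
12.9667 [ 349.49910669 -168.4851183   432.01109907] [ 0.18021862 -0.32383123 -0.34983074] 0.040400504464816356
[250.44262295 194.91803279] [560.94911874  83.73373407 200.        ] 64.49740612668614 112.8550648333889
[251.109375 196.28125 ] [557.24554355  81.93000157 200.        ] 64.40524704529626 116.516876373653
```

View pics/cmp.png

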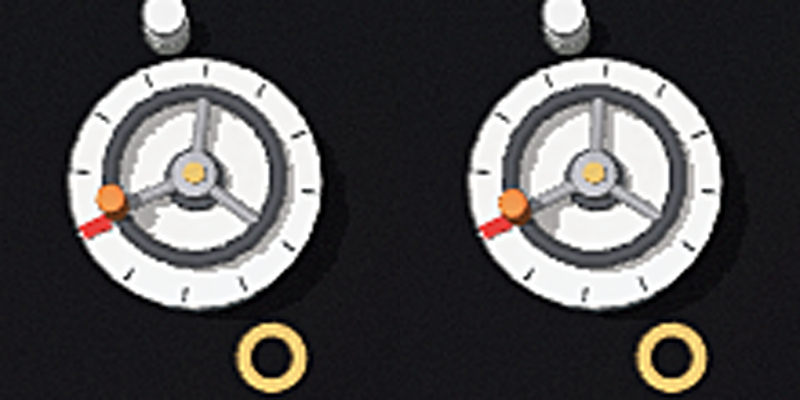

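View pics/topE.png

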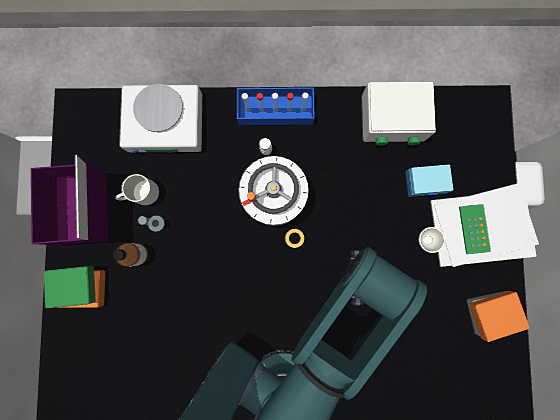

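The comparison shows the handle 3.7° (0.064 rad) short of where it started. Even if the start was 0.05 rad before the mark, that's inside the 0.2 rad tolerance. Nothing loose has moved and the gripper is clear, so I'm handing in.

```bash
python3 -c "
from station import *
print(finish_job())"
```

```text
the job is handed in; nothing more can be done
None
```

I pushed the handle round one full clockwise turn with the closed fingers, backed off, and handed the job in at about 13 s of the 58 s allowed. No verdict was reported.

- **Final position:** The top camera puts the handle 3.7° (0.064 rad) short of where it started. The last wrist view, just before I backed off, put it about 1.3° short of the red mark. The two differ by a couple of degrees, because the start itself may have been up to 0.05 rad off the mark. Even in the worst case the handle is about 0.11 rad short, inside the 0.2 rad allowed.
- **Pushing:** The wrist force stayed between about 2.5 and 6.5 N from contact to the end, including through half a turn. By my positions the grasp point stayed more than 20 mm from the handle's axis, so it was never gripped.
- **Everything else:** By eye, before-and-after top views show the loose items where they were. The gripper finished well clear of the press, about 300 mm away, with under 1 N on the wrist.

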